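# Hold an oven-lamp glass up to the inspection light

## Robot

A 6-joint arm with a two-finger parallel gripper is mounted at the origin on the work surface. World frame = base frame: x ahead of the robot, y to its left, z up, the work surface at z = 0. Lengths are in m, angles in rad, forces in N, time in s.
With the tool pointing down it reaches from about 0.425 to 0.95 m from the base axis. Payload 3.5 kg.
Tool frame: the origin (TCP) lies between the finger pads; the fingertips stand 25 mm ahead of it and the grasp point (between the pads) lies 6 mm ahead of it; z points along the fingers, y is the line along which they close (so a half turn about z gives the same grasp; the last joint's range is limited). The gripper opens to 85 mm and grips with 20 to 120 N. Pads are 22 mm wide; open, the fingers measure 114 mm over their backs; the gripper's body (76 mm by 85 mm) begins 54 mm behind the grasp point. The pads swing forward as they close: fully open they stand 13 mm farther back than shut.
Start: joints at [-1.498, 0.286, 1.577, -0, 1.279, -0.15], TCP at [0.149, -0.658, 0.256] pointing down, gripper open.
Joint ranges: [-2.77, 2.77], [-0.9, 2.22], [0.21, 2.48], [-1.53, 4.67], [0.24, 2.81], [-2.84, 2.84]. Speed limits (rad/s): [2.79, 2.79, 3.14, 3.14, 3.14, 3.14].

## Interface

Orientations are given as a unit quaternion [x, y, z, w].
In Python, from rig import readout, viewer, r, regions_of gives the robot as it stands. The module is installed in compiled form; this text tells all that it offers.
- The arm moves only by the tool jog_arm, never from a script. Its argument "moves" is a list of rows, each an object of numbers: "tx", "ty", "tz": the shift along the tool's x, y, z in units of 40 mm (1.0 is 40 mm); "wx", "wy", "wz": the turn, a rotation vector about the tool's x, y, z in units of 5 degrees (1.0 is 5 degrees); "gripper": the closure in counts, from 0 (fully open) to 255 (shut). A call has 1 to 20 rows; each row is the pose to reach, as a shift and turn from the pose commanded when the call began, along the tool's axes at that moment; what a row does not reach only later rows make up. A row lasts 1/8 s, in which the tool goes at most 62.5 mm and 10.7 degrees, less where a joint would pass 70% of its speed; a pose out of reach is approached as far as the arm can. A call with a gripper value outside its range is refused whole. The fingers move at their own pace and stop on an object; "force" is the grip in N (left out, the last holds). Time passes only in rows, so rows that repeat a pose let the fingers close. It gives the time, the measured TCP pose, the force, the opening and the grip force at its end, in the units of the state.
- readout.read_state(): the state, without advancing time (a new reading comes with each control period).
- viewer.read_camera(name): name is "scene" or "top"; returns a dict with "pixels" (384x512x3 uint8, red, green, blue), "range_z" (384x512 float32, m along the optical axis (not along the pixel's ray), 0 where there is no reading), "vfov" (degrees; the focal length in pixels is half the picture's height over the tangent of half this angle, whatever the lens; pixels are square), "cx", "cy" (the principal point, pixels), "dist" ([k1, k2, p1, p2, k3] as OpenCV has them; the pictures are not rectified), "camera_from_world" (4x4, takes a point from world to camera coordinates). Camera axes: x right, y down, z forward; pixel columns grow to the right and rows downward; lengths in m; the calibration is good to about 2 mm. A picture is of the moment at which its call begins.
- r.close_job(): hands the job in; it is judged then, once.
Trained networks look in the newest picture that a camera, given by its name, has taken for a name from the list of things; names that differ only in an ending like _2 or _b are one class to them, and where a whole thing is asked for, a point or a joint stands for the part that bears it (a point fixed in the world has none). Each returns a list of dicts, best first, with "confidence" (0 to 1); they miss things now and then, are a little off and sometimes report something else, mostly with a low value. They report only what shows in the picture. A call takes as long as a camera call. They do not tell look-alikes from the thing itself.
- regions_of(name, camera): "mask" (384x512 bool, what is visible of it) and "extent" ([left, top, right, bottom] in pixels, round what is visible of it).
The state is a dict: "time": time; "qpos": joint angles; "dq": joint speeds; "effort": joint torques, N m; "position": TCP position; "tool_rot": TCP orientation; "wrist_force": force on the tool from outside, world axes, zero at the start; "wrist_torque": the same for the moment, N m; "width": opening from 0.0 (shut) to 1.0 (fully open); "finger_force": force on a finger pad.
Only numpy, scipy, OpenCV 4.12 (cv2) and the standard library are available. Lean on these libraries where they do the work, as an engineer would, in place of code of your own. Each camera call takes 0.05 s, during which the arm holds its last target. There are 200 camera calls.

## Task

One washed oven-lamp glass, the upright rectangular one taller than it is wide, stands in the wooden rack and has to be checked for cracks. Take it by its frosted side edges only, never touching its clear pane with the gripper, draw it up out of its slot, and hold it upright in the light path of the bench magnifier: about midway between lamp and magnifier, centred in the beam and square to it. Finish while still holding it there, quite still, with the glass touching nothing but the gripper; do not bump the magnifier stand, and leave everything else where it is.

Things in the scene. Friction and masses are not known exactly. Their poses are not given: they have to be found in the camera images.
- lamp_glass: The oven-lamp glass to check: 60 mm wide (its y), 78 mm tall (its z), edges 12 mm thick (its x), about 150 g. A frosted border 6 mm wide runs all round; the frosted side edges are the two narrow faces at y = -30 and +30 mm, 12 by 78 mm, free to grip above the rack's rails. Origin: centre of its underside, z up as it stands. Same front and back: it may face either way.
- glass_mid (a point): The middle of the lamp glass, 39 mm above its underside; axes as the glass.
- clear_pane: The clear pane of the lamp glass, fixed in the frosted border: 48 mm wide (y), 66 mm tall (z), 14 mm thick (x), so that it stands 1 mm proud of the border on both broad faces. Not to be touched by the gripper. Origin: its centre, the same point as glass_mid.
- rack: Fixed wooden rack, 190 mm long (its x), 70 mm wide (y). On a 12 mm base board stand two slotted rails, 10 mm wide, top at 34 mm, at y = -16 and +16 mm. Slots 18 mm wide at x = -67.5, -22.5, 22.5, 67.5 mm; pieces stand in them on the base board, broad faces towards the rack's x, in any order, one slot empty. Origin: centre of its underside.
- stand: Fixed bench magnifier: base 85 mm (x) by 250 mm (y), 18 mm high, two bent necks with an LED lamp (at +y) and a round magnifier (at -y) facing each other. The light path runs along its y axis 150 mm above the table. Gap open above and on both x sides. Magnifier rim 106 mm across, top at 203 mm; lamp 62 mm across, top at 181 mm. Seen from above all lies within 170 mm of the origin, under its centre.
- beam_mid (a point): The point on the light path midway between lamp and magnifier, 150 mm above the table over the stand's origin; axes as the stand (y along the light path, towards the lamp).
- lamp_face (a point): Centre of the lamp's front face, 84 mm from beam_mid along the stand's +y.
- magnifier_face (a point): Centre of the magnifier's face towards the lamp, 86 mm from beam_mid along the stand's -y.
- hood_diffuser: Bystander in the rack: frosted ribbed glass wider than tall, 92 mm wide (y), 50 mm tall, 12 mm thick. Origin: centre of its underside.
- timer_window: Bystander in the rack: small square clear window, 44 mm by 44 mm, 12 mm thick. Origin: centre of its underside.
- burner_cap: Bystander: round dark burner cap, 54 mm across, 19 mm high, lying between rack and stand. Origin: centre of its underside.
- screwdriver: Bystander: screwdriver with a black handle lying beyond the rack, about 0.2 m long; origin: about its middle.
- spanner: Bystander: spanner lying flat to the right of the rack, about 0.2 m long; origin: about its middle.
- spray_can: Bystander: spray can, 54 mm across, 170 mm tall, at the back. Origin: centre of its underside.
- jet_jar: Bystander: glass jar with steel lid, 60 mm across, 70 mm tall, at the back. Origin: centre of its underside.
Not all that is in view belongs to the job. Leave any pink look-alike of the lamp_glass alone.

How it is judged:
On the way:
1. the lamp glass is held in the gripper, drawn up clear of the rack's rails (z of lamp_glass in the frame of rack above 0.04 m and contact force between the fingers and lamp_glass above 2 N), for 0.1 s.
At the end, for the whole second after the job is handed in: Held still by the gripper alone, touching nothing else: the glass's middle within 15 mm of the beam's axis sideways and in height and 35 mm of halfway between lamp and magnifier, faces square to the beam and sides upright within 10 degrees, underside over 90 mm above the table (x of glass_mid in the frame of beam_mid between -0.015 and 0.015 m and z of glass_mid in the frame of beam_mid between -0.015 and 0.015 m and y of glass_mid in the frame of beam_mid between -0.035 and 0.035 m and angle between the x axis of lamp_glass and the y axis of stand, either way round below 0.175 rad and angle between lamp_glass's own z axis and vertical below 0.175 rad and height (world z) of lamp_glass above 0.09 m and contact force between the fingers and lamp_glass above 2 N and linear speed of lamp_glass below 0.02 m/s and angular speed of lamp_glass below 0.2 rad/s and contact force between lamp_glass and stand below 0.2 N and contact force between lamp_glass and rack below 0.2 N and contact force between lamp_glass and hood_diffuser below 0.2 N and contact force between lamp_glass and timer_window below 0.2 N and contact force between lamp_glass and burner_cap below 0.2 N and contact force between lamp_glass and screwdriver below 0.2 N and contact force between lamp_glass and spanner below 0.2 N and contact force between lamp_glass and spray_can below 0.2 N and contact force between lamp_glass and jet_jar below 0.2 N); the arm keeps its last pose, push and grip.
It fails at once if the gripper or arm touches the clear pane (contact force between any of the fingers, the arm and clear_pane above 0.5 N).
It fails at once if the magnifier stand is bumped by the glass, the gripper or the arm (contact force between lamp_glass and stand above 1 N or contact force between any of the fingers, the arm and stand above 2 N).
It fails at once if another piece is shifted by more than 25 mm (distance of any of hood_diffuser, timer_window, burner_cap, screwdriver, spanner, spray_can, jet_jar from where it was at the start of the episode above 0.025 m).
It also fails if it takes over 45 s, if anything falls off the work surface, if the arm or the gripper's body presses on something with over 40 N, if the wrist force passes 120 N, or if a joint passes its speed limit or range.

## Working session

There is one attempt and no reset: what is moved stays moved. The work goes in short steps, Python scripts to look and compute and a tool call to move; the robot and the scene stay as the last step left them, time stands still between calls to the robot, and variables do not carry over. Pictures are saved under pics/ and viewed, at most 10 in all, crops included, and the job is handed in when it is done.

Besides the shell and the picture viewer there is one more tool, called after "Request:" by a JSON object that holds its "op" and its "data". jog_arm: Moves the arm, as the interface text tells. Its arguments: {"type":"object","properties":{"moves":{"type":"array"},"force":{"type":"number"}},"required":["moves"]}

```bash
mkdir -p pics; cat > h.py <<'E'
import numpy as np, cv2
from rig import readout, viewer, r, regions_of
def K(c):
    f=192/np.tan(np.radians(c["vfov"])/2); return np.array([[f,0,c["cx"]],[0,f,c["cy"]],[0,0,1]])
def world(c,uv,z=None):
    uv=np.asarray(uv,float).reshape(-1,2); n=cv2.undistortPoints(uv[:,None],K(c),np.array(c["dist"]))[:,0]
    if z is None: z=c["range_z"][uv[:,1].astype(int),uv[:,0].astype(int)]
    p=np.c_[n*z[:,None],z]; T=np.linalg.inv(c["camera_from_world"]); return p@T[:3,:3].T+T[:3,3]
def maskpts(c,m):
    v,u=np.nonzero(m&(c["range_z"]>0)); return world(c,np.c_[u,v])
E
python3 - <<'E'
from h import *
print(readout.read_state())
for n in("scene","top"):
    c=viewer.read_camera(n); cv2.imwrite(f"pics/{n}0.png",c["pixels"][...,::-1])
    for o in("lamp_glass","clear_pane","rack","stand","hood_diffuser","timer_window","burner_cap"):
        for d in regions_of(o,n)[:3]:
            p=maskpts(c,d["mask"]); print(n,o,round(d["confidence"],2),np.round(d["extent"]),len(p),np.round(np.median(p,0),3) if len(p) else '',np.round(np.percentile(p,[2,98],0),3).tolist() if len(p) else '')
E
```

```text
{'time': 0.0, 'qpos': array([-1.49799949e+00,  2.87187603e-01,  1.57820098e+00,  2.28841570e-05,
        1.27860897e+00, -1.49951880e-01]), 'dq': array([ 0.00149823, -0.00179272,  0.00028127,  0.00202393, -0.00048336,
       -0.00054411]), 'effort': array([-1.51256780e-03, -4.05988848e+01, -2.92626446e+01, -2.44339353e-04,
        5.88604657e-03,  5.51477839e-06]), 'position': array([ 0.14913566, -0.65769379,  0.2549195 ]), 'tool_rot': array([ 9.93803934e-01,  1.11140880e-01,  5.73210784e-05, -1.20113407e-03]), 'wrist_force': array([-0.15615238, -0.91493861,  0.38220697]), 'wrist_torque': array([ 0.07187052,  0.00903765, -0.01514573]), 'finger_force': 0.0, 'width': 1.0002064291523571}
scene lamp_glass 0.88 [180. 157. 202. 179.] 319 [ 0.463 -0.271  0.062] [[0.456, -0.298, 0.022], [0.467, -0.244, 0.091]]
scene lamp_glass 0.87 [220. 165. 237. 193.] 349 [ 0.492 -0.156  0.046] [[0.469, -0.182, -0.003], [0.51, -0.133, 0.079]]
scene lamp_glass 0.68 [191. 132. 206. 160.] 255 [ 0.375 -0.255  0.051] [[0.305, -0.28, -0.002], [0.392, -0.235, 0.079]]
scene clear_pane 0.69 [178. 160. 194. 178.] 22
[... 2053 characters left out ...]
0.061]]
top rack 0.88 [313. 184. 344. 267.] 1635 [ 0.521 -0.272  0.014] [[0.428, -0.308, 0.007], [0.61, -0.238, 0.037]]
top stand 0.96 [ 57. 173. 190. 224.] 4265 [0.593 0.221 0.019] [[0.534, 0.078, 0.002], [0.645, 0.328, 0.198]]
top hood_diffuser 0.63 [309. 215. 349. 219.] 246 [ 0.54  -0.27   0.061] [[0.534, -0.314, 0.021], [0.55, -0.23, 0.066]]
top hood_diffuser 0.54 [ 58. 173. 192. 231.] 4213 [0.592 0.218 0.019] [[0.535, 0.078, 0.011], [0.639, 0.323, 0.198]]
top timer_window 0.47 [320. 232. 340. 240.] 118 [ 0.497 -0.269  0.055] [[0.491, -0.291, 0.025], [0.503, -0.25, 0.06]]
top burner_cap 0.57 [227. 204. 249. 226.] 340 [ 0.548 -0.05   0.018] [[0.525, -0.075, 0.013], [0.571, -0.027, 0.023]]
```

View pictures.

```bash
python3 - <<'E'
import cv2
s=cv2.imread("pics/scene0.png")
cv2.imwrite("pics/a.png",cv2.resize(s[120:260,150:350],None,fx=4,fy=4,interpolation=2))
s=cv2.imread("pics/top0.png")
cv2.imwrite("pics/b.png",cv2.resize(s[160:310,50:360],None,fx=2.5,fy=2.5,interpolation=2))
E
```

```text
(no output)
```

View pics/scene0.png

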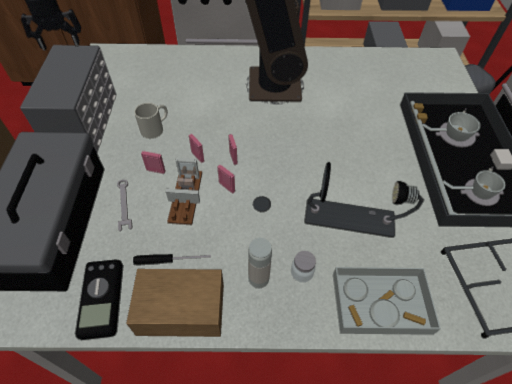

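View pics/a.png

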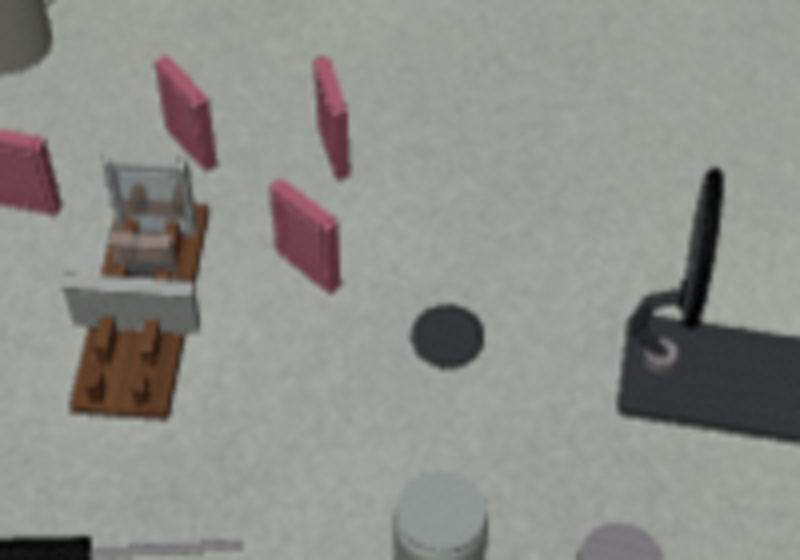

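View pics/b.png

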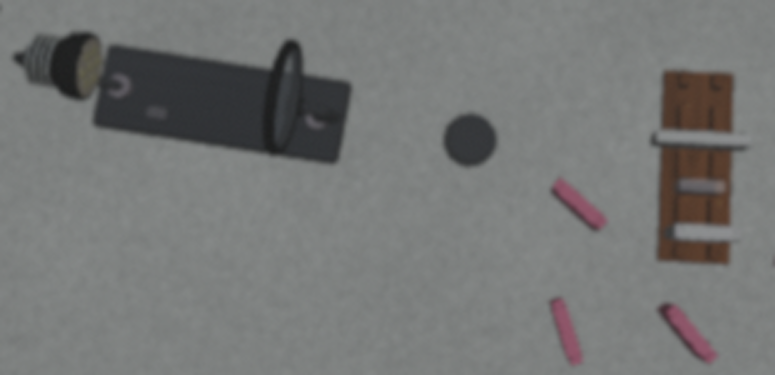

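The one clear, upright piece taller than wide is in the rack: scene (189,168), top (329,252). The pink pieces at scene (153,161), (197,147), (233,149) and (227,178) are look-alikes. The hood diffuser (184,196) is wider than tall, and the timer window (186,183) is small. The crop shows the clear pane with its frosted frame. The two cameras disagree by about 10 mm in x, so I'll check them against known references.

```bash
python3 - <<'E'
from h import *
C={n:viewer.read_camera(n) for n in("scene","top")}
S=readout.read_state(); 
for n,c in C.items():
    print(n,c["vfov"],c["cx"],c["cy"],np.round(c["dist"],4),np.round(np.linalg.inv(c["camera_from_world"]),3).tolist())
    v,u=np.mgrid[0:384,0:512]; P=np.full((384,512,3),np.nan); ok=c["range_z"]>0
    P[ok]=world(c,np.c_[u[ok],v[ok]])
    np.save(n+".npy",P)
    t=P[ok]
    q=t[(abs(t[:,2])<.008)&(t[:,0]>.2)&(t[:,0]<.9)&(abs(t[:,1])<.5)]
    A=np.c_[q[:,:2],np.ones(len(q))]; print(" table plane",np.linalg.lstsq(A,q[:,2],rcond=None)[0].round(4))
    # stand base, cap, rack
    for nm,(x0,x1,y0,y1,z0,z1) in dict(base=(.48,.7,.03,.4,.013,.024),cap=(.5,.6,-.1,0,.012,.026),rackbase=(.4,.64,-.33,-.22,.008,.017),rail=(.4,.64,-.33,-.22,.028,.04),glasstop=(.43,.48,-.32,-.22,.075,.105),hood=(.52,.57,-.34,-.2,.045,.08),lampmag=(.45,.75,.0,.45,.12,.22),gr=(0,.3,-.8,-.5,.15,.5)).items():
        m=t[(t[:,0]>x0)&(t[:,0]<x1)&(t[:,1]>y0)&(t[:,1]<y1)&(t[:,2]>z0)&(t[:,2]<z1)]
        if len(m)>4:
            rr=cv2.minAreaRect((m[:,:2]*1000).astype(np.float32)); print(" ",nm,len(m),np.round(rr[0],1),np.round(rr[1],1),round(rr[2],1),"zmed",round(np.median(m[:,2]),4))
E
```

```text
scene 52.16709403561872 253.68180438469884 192.18946506134213 [0.0154 0.     0.     0.     0.    ] [[-0.006, 0.804, -0.595, 1.2], [1.0, 0.01, 0.004, -0.081], [0.009, -0.595, -0.804, 0.941], [0.0, 0.0, 0.0, 1.0]]
 table plane [ 0.0012 -0.0006 -0.002 ]
  base 1919 [595.5 193. ] [247.6  85.4] 80.0 zmed 0.0161
  cap 217 [554.7 -54.5] [50.5 50.9] 20.4 zmed 0.0165
  rackbase 483 [ 528.1 -278.9] [187.5  89.4] 2.1 zmed 0.011
  rail 311 [ 537.  -278.2] [161.1  90.4] 2.7 zmed 0.0331
  glasstop 131 [ 458.3 -272.2] [58.8 15.1] 84.3 zmed 0.0875
  hood 211 [ 547.7 -278. ] [92.2 17.5] 84.2 zmed 0.0586
  lampmag 802 [603.5 226.8] [257.1 100.3] 79.9 zmed 0.1648
  gr 4435 [ 184.1 -647.1] [231.4 166. ] 0.1 zmed 0.2009
top 44.155330028090354 246.66761159371816 196.13693986697925 [0.0503 0.     0.     0.     0.    ] [[-0.015, -0.989, 0.148, 0.423], [-1.0, 0.017, 0.015, -0.093], [-0.018, -0.147, -0.989, 1.186], [0.0, 0.0, 0.0, 1.0]]
 table plane [-0.0013 -0.0003  0.0012]
  base 2597 [589.8 197. ] [250.   84.5] 80.0 zmed 0.0179
  cap 357 [548.6 -51.2] [51.2 51.2] 43.5 zmed 0.0186
  rackbase 1149 [ 517.9 -273.7] [200.4  95.3] 5.6 zmed 0.0125
  rail 435 [ 519.6 -273.3] [181.8  83.6] 6.7 zmed 0.0341
  glasstop 164 [ 452.5 -269.2] [59.9 13.8] 88.2 zmed 0.0899
  hood 226 [ 542.3 -274.6] [90.7 13.3] 86.4 zmed 0.0619
  lampmag 1195 [594.3 227.6] [252.5 102.4] 80.1 zmed 0.1689
  gr 1218 [ 244.6 -574.8] [ 28.3 113. ] 82.9 zmed 0.1921
```

Request:
{"op": "jog_arm", "data": {"moves": [{"tx":9.54,"ty":-7.81,"tz":1.38,"wz":3.15,"gripper":0},{"tx":9.54,"ty":-7.81,"tz":1.38,"wz":3.15,"gripper":0},{"tx":9.54,"ty":-7.81,"tz":1.38,"wz":3.15,"gripper":0},{"tx":9.54,"ty":-7.81,"tz":1.38,"wz":3.15,"gripper":0},{"tx":9.54,"ty":-7.81,"tz":1.38,"wz":3.15,"gripper":0},{"tx":9.54,"ty":-7.81,"tz":1.38,"wz":3.15,"gripper":0},{"tx":9.54,"ty":-7.81,"tz":1.38,"wz":3.15,"gripper":0},{"tx":9.54,"ty":-7.81,"tz":1.38,"wz":3.15,"gripper":0},{"tx":9.54,"ty":-7.81,"tz":1.38,"wz":3.15,"gripper":0},{"tx":9.54,"ty":-7.81,"tz":1.38,"wz":3.15,"gripper":0},{"tx":9.54,"ty":-7.81,"tz":1.38,"wz":3.15,"gripper":0},{"tx":9.54,"ty":-7.81,"tz":1.38,"wz":3.15,"gripper":0}]}}

```text
invalid input
```

```bash
cat >> h.py <<'E'
def jog(x,y,z,psi):
    from scipy.spatial.transform import Rotation as R
    s=readout.read_state(); R0=R.from_quat(s["tool_rot"]); p=np.radians(psi)
    Rt=R.from_matrix(np.array([[np.cos(p),np.sin(p),0],[np.sin(p),-np.cos(p),0],[0,0,-1]]))
    print("now",s["time"],s["position"].round(4),"t",(R0.inv().apply(np.array([x,y,z])-s["position"])/.04).round(3),"w",(np.degrees((R0.inv()*Rt).as_rotvec())/5).round(3))
E
python3 - <<'E'
from h import *
jog(.4525,-.269,.2,-3)
for n in("scene","top"):
    c=viewer.read_camera(n); cv2.imwrite(f"pics/{n}1.png",c["pixels"][...,::-1])
    P=maskpts(c,np.ones((384,512),bool))
    for z0,z1 in((.17,.19),(.19,.21),(.21,.235),(.25,.29),(.075,.105)):
        m=P[(abs(P[:,0]-.4525)<.1)&(abs(P[:,1]+.269)<.08)&(P[:,2]>z0)&(P[:,2]<z1)]
        if len(m)>3: print(n,z0,len(m),m.mean(0).round(4),m.min(0).round(3),m.max(0).round(3))
s=cv2.imread("pics/scene1.png")[70:240,130:260]; t=cv2.imread("pics/top1.png")[170:300,270:400]
cv2.imwrite("pics/c.png",np.hstack([cv2.resize(s,(390,510),interpolation=2),cv2.resize(t,(400,510),interpolation=2)]))
E
```

```text
now 0.9 [ 0.1492 -0.6583  0.2564] t [ 9.546 -7.817  1.409] w [ 0.    -0.     3.153]
scene 0.075 171 [ 0.4405 -0.2678  0.0834] [ 0.353 -0.302  0.075] [ 0.467 -0.236  0.092]
top 0.075 266 [ 0.4202 -0.2614  0.0854] [ 0.353 -0.299  0.075] [ 0.459 -0.231  0.095]
```

View pics/c.png

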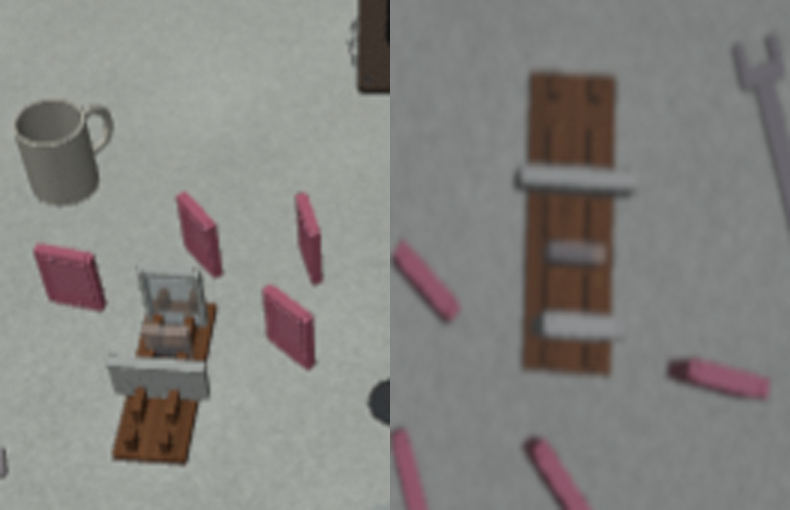

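The move was refused, so the picture shows the scene unchanged, with the arm out of frame. I'll retry with every key given.

Request:
{"op": "jog_arm", "data": {"moves": [{"tx":1.5,"ty":-1.2,"tz":0,"wx":0,"wy":0,"wz":1,"gripper":0}], "force": 40}}

```text
time: 1.12
position: [0.1864, -0.611, 0.2559]
tool_rot: [0.998, 0.064, -0.0, 0.0]
wrist_force: [1.2, 0.7, 1.0]
width: 0.994
finger_force: 0.0
```

Request:
{"op": "jog_arm", "data": {"moves": [{"tx":7.44,"ty":-7.28,"tz":1.4,"wx":0,"wy":0,"wz":2.16,"gripper":0},{"tx":7.44,"ty":-7.28,"tz":1.4,"wx":0,"wy":0,"wz":2.16,"gripper":0},{"tx":7.44,"ty":-7.28,"tz":1.4,"wx":0,"wy":0,"wz":2.16,"gripper":0},{"tx":7.44,"ty":-7.28,"tz":1.4,"wx":0,"wy":0,"wz":2.16,"gripper":0},{"tx":7.44,"ty":-7.28,"tz":1.4,"wx":0,"wy":0,"wz":2.16,"gripper":0},{"tx":7.44,"ty":-7.28,"tz":1.4,"wx":0,"wy":0,"wz":2.16,"gripper":0},{"tx":7.44,"ty":-7.28,"tz":1.4,"wx":0,"wy":0,"wz":2.16,"gripper":0},{"tx":7.44,"ty":-7.28,"tz":1.4,"wx":0,"wy":0,"wz":2.16,"gripper":0},{"tx":7.44,"ty":-7.28,"tz":1.4,"wx":0,"wy":0,"wz":2.16,"gripper":0},{"tx":7.44,"ty":-7.28,"tz":1.4,"wx":0,"wy":0,"wz":2.16,"gripper":0}], "force": 40}}

```text
time: 2.38
position: [0.4432, -0.2819, 0.2007]
tool_rot: [1.0, -0.027, 0.0, 0.0]
wrist_force: [-0.5, -0.2, 0.9]
width: 1.001
finger_force: 0.0
```

```bash
python3 - <<'E'
from h import *
jog(.4525,-.269,.2,-3)
for n in("scene","top"):
    c=viewer.read_camera(n); cv2.imwrite(f"pics/{n}2.png",c["pixels"][...,::-1])
    P=maskpts(c,np.ones((384,512),bool))
    for z0,z1 in((.16,.18),(.18,.20),(.20,.225),(.24,.27),(.27,.3),(.075,.105)):
        m=P[(abs(P[:,0]-.4525)<.07)&(abs(P[:,1]+.269)<.08)&(P[:,2]>z0)&(P[:,2]<z1)]
        if len(m)>3: print(n,z0,len(m),m.mean(0).round(4),m.min(0).round(3),m.max(0).round(3))
s=cv2.imread("pics/scene2.png")[70:240,130:260]; t=cv2.imread("pics/top2.png")[170:300,270:400]
cv2.imwrite("pics/d.png",np.hstack([cv2.resize(s,(390,510),interpolation=2),cv2.resize(t,(400,510),interpolation=2)]))
E
```

```text
now 2.375 [ 0.4432 -0.2819  0.2007] t [ 0.214 -0.335  0.017] w [ 0.007 -0.004 -0.027]
scene 0.18 33 [ 0.449  -0.2917  0.1954] [ 0.432 -0.338  0.188] [ 0.459 -0.227  0.2  ]
scene 0.2 93 [ 0.4503 -0.2844  0.2125] [ 0.43  -0.34   0.201] [ 0.459 -0.227  0.225]
scene 0.24 389 [ 0.4521 -0.273   0.2542] [ 0.428 -0.349  0.24 ] [ 0.466 -0.209  0.27 ]
scene 0.27 431 [ 0.4523 -0.2778  0.2828] [ 0.429 -0.349  0.27 ] [ 0.466 -0.214  0.299]
scene 0.075 147 [ 0.4558 -0.2704  0.0844] [ 0.383 -0.302  0.075] [ 0.467 -0.235  0.093]
top 0.24 56 [ 0.4433 -0.2117  0.2553] [ 0.426 -0.251  0.24 ] [ 0.456 -0.206  0.27 ]
top 0.27 92 [ 0.4461 -0.2153  0.2878] [ 0.432 -0.227  0.27 ] [ 0.456 -0.209  0.297]
```

View pics/d.png

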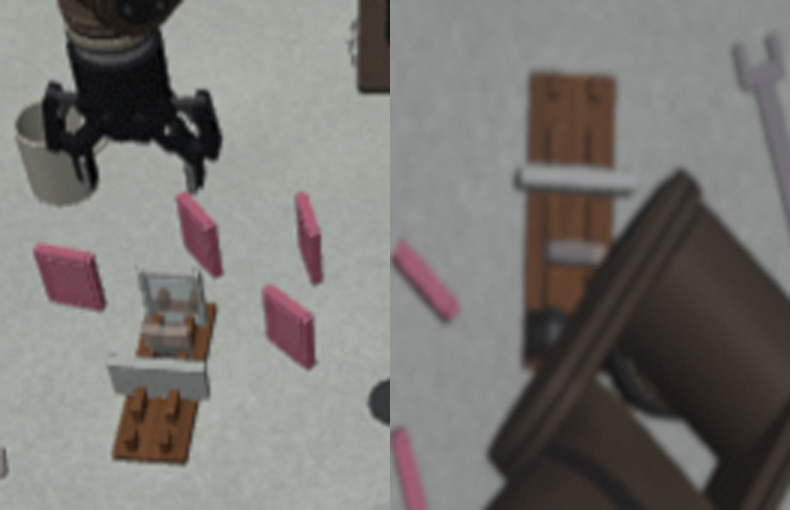

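The fingers sit squarely above the glass, and their position shows the top camera is right while the scene camera is off by about +5 mm in x. I'll centre first, then descend.

Request:
{"op": "jog_arm", "data": {"moves": [{"tx":0.22,"ty":-0.31,"tz":0,"wx":0,"wy":0,"wz":0,"gripper":0},{"tx":0.22,"ty":-0.31,"tz":2,"wx":0,"wy":0,"wz":0,"gripper":0},{"tx":0.22,"ty":-0.31,"tz":2,"wx":0,"wy":0,"wz":0,"gripper":0},{"tx":0.22,"ty":-0.31,"tz":2,"wx":0,"wy":0,"wz":0,"gripper":0},{"tx":0.22,"ty":-0.31,"tz":2,"wx":0,"wy":0,"wz":0,"gripper":0}], "force": 40}}

```text
time: 3.1
position: [0.4542, -0.2697, 0.1223]
tool_rot: [1.0, -0.027, 0.001, 0.001]
wrist_force: [0.1, -0.3, -0.2]
width: 1.003
finger_force: 0.0
```

```bash
python3 - <<'E'
from h import *
jog(.4528,-.270,.065,-3)
c=viewer.read_camera("scene"); cv2.imwrite("pics/e.png",cv2.resize(c["pixels"][100:220,150:250,::-1],None,fx=5,fy=5,interpolation=2))
P=maskpts(c,np.ones((384,512),bool))
for y0,y1 in((-.35,-.3),(-.24,-.2)):
    m=P[(abs(P[:,0]-.4525)<.04)&(P[:,1]>y0)&(P[:,1]<y1)&(P[:,2]>.1)&(P[:,2]<.135)]; print(len(m),m.min(0).round(3),m.max(0).round(3))
m=P[(abs(P[:,0]-.4525)<.03)&(abs(P[:,1]+.27)<.045)&(P[:,2]>.07)&(P[:,2]<.1)]; print(len(m),m.min(0).round(3),m.max(0).round(3))
E
```

```text
now 3.1 [ 0.4542 -0.2697  0.1223] t [-0.039  0.008  1.432] w [ 0.023 -0.029 -0.007]
37 [ 0.439 -0.327  0.111] [ 0.467 -0.313  0.134]
28 [ 0.46  -0.229  0.112] [ 0.471 -0.215  0.135]
162 [ 0.449 -0.302  0.071] [ 0.468 -0.243  0.093]
```

View pics/e.png

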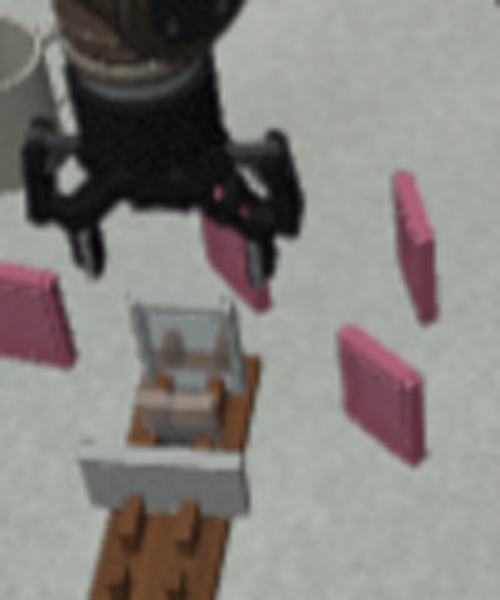

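Crop: fingers at about (95,250) and (262,250), evenly astride the glass at (190,345). I'll descend and close.

Request:
{"op": "jog_arm", "data": {"moves": [{"tx":0,"ty":0.02,"tz":0.5,"wx":0,"wy":0,"wz":0,"gripper":0},{"tx":0,"ty":0.02,"tz":1,"wx":0,"wy":0,"wz":0,"gripper":0},{"tx":0,"ty":0.02,"tz":1.43,"wx":0,"wy":0,"wz":0,"gripper":0},{"tx":0,"ty":0.02,"tz":1.43,"wx":0,"wy":0,"wz":0,"gripper":0},{"tx":0,"ty":0.02,"tz":1.43,"wx":0,"wy":0,"wz":0,"gripper":60},{"tx":0,"ty":0.02,"tz":1.43,"wx":0,"wy":0,"wz":0,"gripper":110},{"tx":0,"ty":0.02,"tz":1.43,"wx":0,"wy":0,"wz":0,"gripper":110},{"tx":0,"ty":0.02,"tz":1.43,"wx":0,"wy":0,"wz":0,"gripper":110},{"tx":0,"ty":0.02,"tz":1.43,"wx":0,"wy":0,"wz":0,"gripper":110},{"tx":0,"ty":0.02,"tz":1.43,"wx":0,"wy":0,"wz":0,"gripper":110}], "force": 40}}

```text
time: 4.4
position: [0.4539, -0.2703, 0.0644]
tool_rot: [1.0, -0.026, 0.001, 0.001]
wrist_force: [-0.5, 0.5, 5.2]
width: 0.699
finger_force: 43.7
```

Gripped at about 60 mm, with 44 N. I'll lift straight up.

Request:
{"op": "jog_arm", "data": {"moves": [{"tx":0,"ty":0,"tz":-0.3,"wx":0,"wy":0,"wz":0,"gripper":110},{"tx":0,"ty":0,"tz":-0.8,"wx":0,"wy":0,"wz":0,"gripper":110},{"tx":0,"ty":0,"tz":-1.5,"wx":0,"wy":0,"wz":0,"gripper":110},{"tx":0,"ty":0,"tz":-2.3,"wx":0,"wy":0,"wz":0,"gripper":110},{"tx":0,"ty":0,"tz":-3.2,"wx":0,"wy":0,"wz":0,"gripper":110},{"tx":0,"ty":0,"tz":-4.2,"wx":0,"wy":0,"wz":0,"gripper":110},{"tx":0,"ty":0,"tz":-5.0,"wx":0,"wy":0,"wz":0,"gripper":110},{"tx":0,"ty":0,"tz":-5.4,"wx":0,"wy":0,"wz":0,"gripper":110},{"tx":0,"ty":0,"tz":-5.4,"wx":0,"wy":0,"wz":0,"gripper":110},{"tx":0,"ty":0,"tz":-5.4,"wx":0,"wy":0,"wz":0,"gripper":110}], "force": 40}}

```text
time: 5.65
position: [0.4523, -0.2689, 0.277]
tool_rot: [1.0, -0.026, -0.001, -0.001]
wrist_force: [0.2, -0.5, -1.0]
width: 0.695
finger_force: 43.8
```

```bash
python3 - <<'E'
from h import *
# stand from top0 cloud: base axis + lamp & magnifier disk fit
P=np.load("top.npy").reshape(-1,3)
b=P[(P[:,2]>.013)&(P[:,2]<.023)&(abs(P[:,0]-.59)<.09)&(abs(P[:,1]-.2)<.16)]
c,s,a=cv2.minAreaRect((b[:,:2]*1000).astype(np.float32)); print("base",c,s,a)
u=np.array([np.cos(np.radians(a)),np.sin(np.radians(a))]); 
w=P[(P[:,2]>.11)&(P[:,2]<.22)&(abs(P[:,0]-.59)<.15)&(P[:,1]>0)&(P[:,1]<.45)]
d=(w[:,:2]-np.array(c)/1000); al=d@u; pe=d@np.array([u[1],-u[0]])
for n,m in(("lamp",al>.05),("mag",al<-.05)):
    print(n,m.sum(),"along",np.percentile(al[m],[1,99]).round(3),"across",np.percentile(pe[m],[1,99]).round(3),"ztop",w[m][:,2].max().round(3))
q=readout.read_state(); print(q["position"],q["finger_force"],q["width"])
c0=viewer.read_camera("scene"); Q=maskpts(c0,np.ones((384,512),bool))
m=Q[(abs(Q[:,0]-.458)<.03)&(abs(Q[:,1]+.272)<.05)&(Q[:,2]>.19)&(Q[:,2]<.33)]; print(len(m),m.min(0),m.max(0))
for z in np.arange(.2,.33,.01):
    k=m[(m[:,2]>z)&(m[:,2]<z+.01)]; print(round(z,2),len(k),k[:,:2].min(0).round(3) if len(k) else'',k[:,:2].max(0).round(3) if len(k) else '')
cv2.imwrite("pics/f.png",cv2.resize(c0["pixels"][60:220,130:290,::-1],None,fx=3.5,fy=3.5,interpolation=2))
E
```

```text
base (589.7999877929688, 197.0251007080078) (249.9580078125, 84.48844909667969) 80.00382232666016
lamp 712 along [0.083 0.153] across [-0.028  0.029] ztop 0.184
mag 515 along [-0.095 -0.086] across [-0.05   0.047] ztop 0.206
[ 0.45234912 -0.26893922  0.2770408 ] 43.82229566574097 0.6950373984368974
1014 [ 0.43716139 -0.32189111  0.2209189 ] [ 0.47467716 -0.223223    0.32985161]
0.2 0  
0.21 0  
0.22 41 [ 0.458 -0.3  ] [ 0.464 -0.24 ]
0.23 66 [ 0.454 -0.299] [ 0.465 -0.24 ]
0.24 69 [ 0.459 -0.299] [ 0.466 -0.24 ]
0.25 75 [ 0.458 -0.307] [ 0.466 -0.234]
0.26 94 [ 0.456 -0.313] [ 0.466 -0.228]
0.27 113 [ 0.454 -0.312] [ 0.468 -0.227]
0.28 111 [ 0.451 -0.313] [ 0.467 -0.227]
0.29 120 [ 0.448 -0.32 ] [ 0.469 -0.224]
0.3 162 [ 0.444 -0.322] [ 0.471 -0.223]
0.31 66 [ 0.437 -0.322] [ 0.471 -0.223]
0.32 97 [ 0.438 -0.322] [ 0.475 -0.235]
```

View pics/f.png

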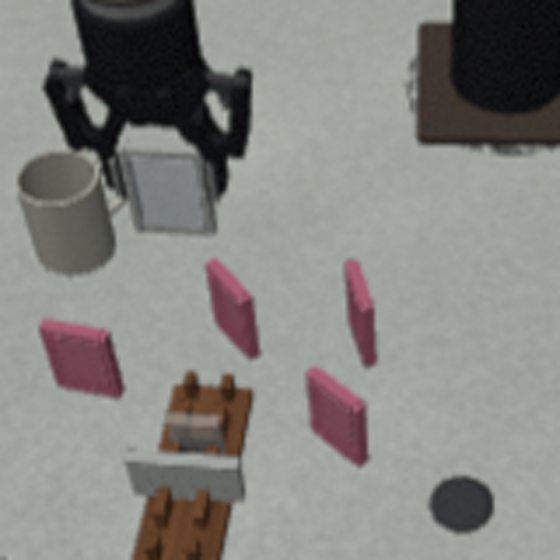

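Lifted cleanly and held between the fingers by its edges, crop (170,190); the rack slot is empty. I'll traverse to above beam_mid (0.590, 0.197) and yaw to 80°.

Request:
{"op": "jog_arm", "data": {"moves": [{"tx":0.1,"ty":-0.4,"tz":-0.6,"wx":0,"wy":0,"wz":-0.5,"gripper":110},{"tx":0.3,"ty":-1.2,"tz":-0.6,"wx":0,"wy":0,"wz":-1.6,"gripper":110},{"tx":0.55,"ty":-2.2,"tz":-0.6,"wx":0,"wy":0,"wz":-3,"gripper":110},{"tx":0.8,"ty":-3.2,"tz":-0.6,"wx":0,"wy":0,"wz":-4.5,"gripper":110},{"tx":1.05,"ty":-4.2,"tz":-0.6,"wx":0,"wy":0,"wz":-6,"gripper":110},{"tx":1.3,"ty":-5.2,"tz":-0.6,"wx":0,"wy":0,"wz":-7.5,"gripper":110},{"tx":1.55,"ty":-6.2,"tz":-0.6,"wx":0,"wy":0,"wz":-9,"gripper":110},{"tx":1.8,"ty":-7.2,"tz":-0.6,"wx":0,"wy":0,"wz":-10.5,"gripper":110},{"tx":2.05,"ty":-8.2,"tz":-0.6,"wx":0,"wy":0,"wz":-12,"gripper":110},{"tx":2.3,"ty":-9.2,"tz":-0.6,"wx":0,"wy":0,"wz":-13.5,"gripper":110},{"tx":2.5,"ty":-10.2,"tz":-0.6,"wx":0,"wy":0,"wz":-15,"gripper":110},{"tx":2.7,"ty":-11.1,"tz":-0.6,"wx":0,"wy":0,"wz":-16,"gripper":110},{"tx":2.8,"ty":-11.6,"tz":-0.6,"wx":0,"wy":0,"wz":-16.4,"gripper":110},{"tx":2.83,"ty":-11.81,"tz":-0.6,"wx":0,"wy":0,"wz":-16.6,"gripper":110},{"tx":2.83,"ty":-11.81,"tz":-0.6,"wx":0,"wy":0,"wz":-16.6,"gripper":110},{"tx":2.83,"ty":-11.81,"tz":-0.6,"wx":0,"wy":0,"wz":-16.6,"gripper":110},{"tx":2.83,"ty":-11.81,"tz":-0.6,"wx":0,"wy":0,"wz":-16.6,"gripper":110}], "force": 40}}

```text
time: 7.82
position: [0.5911, 0.1953, 0.3033]
tool_rot: [0.767, 0.642, 0.0, 0.0]
wrist_force: [0.7, -0.2, -1.6]
width: 0.701
finger_force: 43.9
```

```bash
python3 - <<'E'
from h import *
jog(.5898,.197,.1635,80); print(readout.read_state()["finger_force"],readout.read_state()["qpos"].round(2))
E
```

```text
now 7.825 [0.5911 0.1953 0.3033] t [ 0.037 -0.041  3.496] w [ 0.003  0.001 -0.023]
43.93149375915527 [ 0.16  0.14  1.66 -0.    1.34  0.33]
```

Request:
{"op": "jog_arm", "data": {"moves": [{"tx":0.03,"ty":-0.03,"tz":0.4,"wx":0,"wy":0,"wz":0,"gripper":110},{"tx":0.03,"ty":-0.03,"tz":0.9,"wx":0,"wy":0,"wz":0,"gripper":110},{"tx":0.03,"ty":-0.03,"tz":1.4,"wx":0,"wy":0,"wz":0,"gripper":110},{"tx":0.03,"ty":-0.03,"tz":1.8,"wx":0,"wy":0,"wz":0,"gripper":110},{"tx":0.03,"ty":-0.03,"tz":2,"wx":0,"wy":0,"wz":0,"gripper":110},{"tx":0.03,"ty":-0.03,"tz":2,"wx":0,"wy":0,"wz":0,"gripper":110}], "force": 40}}

```text
time: 8.57
position: [0.5899, 0.1975, 0.2222]
tool_rot: [0.766, 0.643, -0.001, -0.0]
wrist_force: [1.0, 1.0, -0.8]
width: 0.697
finger_force: 43.9
```

```bash
python3 - <<'E'
from h import *
jog(.5898,.197,.1635,80); print(readout.read_state()["wrist_force"].round(1))
c=viewer.read_camera("scene"); cv2.imwrite("pics/g.png",cv2.resize(c["pixels"][60:260,270:450,::-1],None,fx=3,fy=3,interpolation=2))
E
```

```text
now 8.575 [0.5899 0.1975 0.2222] t [-0.013  0.002  1.469] w [-0.015  0.006 -0.006]
[ 1.   1.  -0.8]
```

View pics/g.png

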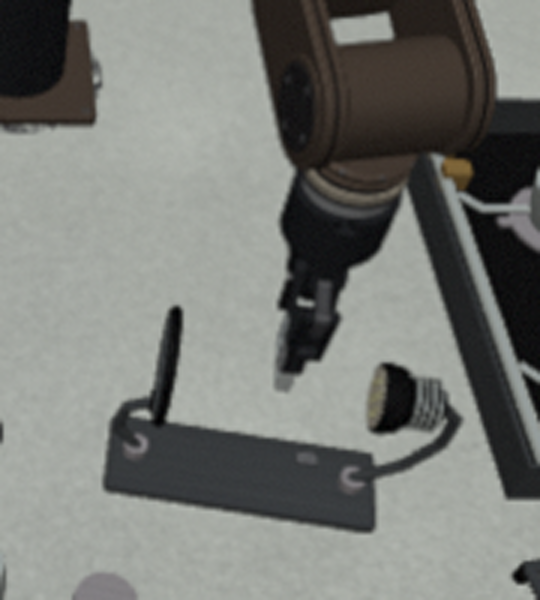

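The glass, seen edge-on at (287,365), is between the magnifier at (170,365) and the lamp at (385,395), square to the beam and well clear of both. I'll finish the descent.

Request:
{"op": "jog_arm", "data": {"moves": [{"tx":0,"ty":0,"tz":0.4,"wx":0,"wy":0,"wz":0,"gripper":110},{"tx":0,"ty":0,"tz":0.8,"wx":0,"wy":0,"wz":0,"gripper":110},{"tx":0,"ty":0,"tz":1.2,"wx":0,"wy":0,"wz":0,"gripper":110},{"tx":0,"ty":0,"tz":1.47,"wx":0,"wy":0,"wz":0,"gripper":110},{"tx":0,"ty":0,"tz":1.47,"wx":0,"wy":0,"wz":0,"gripper":110},{"tx":0,"ty":0,"tz":1.47,"wx":0,"wy":0,"wz":0,"gripper":110},{"tx":0,"ty":0,"tz":1.47,"wx":0,"wy":0,"wz":0,"gripper":110}], "force": 40}}

```text
time: 9.5
position: [0.5907, 0.1977, 0.1653]
tool_rot: [0.766, 0.643, 0.001, 0.0]
wrist_force: [-0.9, -0.5, -1.9]
width: 0.695
finger_force: 43.9
```

```bash
python3 - <<'E'
from h import *
jog(.5898,.197,.1635,80); S=readout.read_state(); print(S["wrist_force"].round(1),abs(S["dq"]).max())
t=np.radians(80); u=np.array([np.cos(t),np.sin(t)]); x=np.array([u[1],-u[0]])
for n,off in(("scene",[.0057,-.004]),("top",[0,0])):
    c=viewer.read_camera(n); P=maskpts(c,np.ones((384,512),bool)); d=P[:,:2]-np.array([.5898,.197])-off
    a,b=d@u,d@x
    for z0,z1 in((.08,.112),(.112,.13),(.13,.15),(.15,.17)):
        m=(abs(a)<.045)&(abs(b)<.06)&(P[:,2]>z0)&(P[:,2]<z1)
        if m.sum()>3: print(n,z0,m.sum(),"along",np.percentile(a[m],[2,98]).round(3),"across",np.percentile(b[m],[2,98]).round(3),"zmin",P[m,2].min().round(3))
E
```

```text
now 9.5 [0.5907 0.1977 0.1653] t [-0.02  -0.02   0.045] w [ 0.019 -0.007 -0.007]
[-0.9 -0.5 -1.9] 0.003046561672999137
scene 0.112 35 along [-0.003  0.009] across [-0.026  0.026] zmin 0.112
scene 0.13 26 along [-0.008  0.011] across [-0.036  0.032] zmin 0.131
scene 0.15 54 along [-0.009  0.008] across [-0.038  0.04 ] zmin 0.151
top 0.112 46 along [-0.005 -0.002] across [-0.03   0.025] zmin 0.113
top 0.13 66 along [-0.006 -0.002] across [-0.03   0.026] zmin 0.13
top 0.15 62 along [-0.011 -0.002] across [-0.037  0.038] zmin 0.15
```

The glass is centred, upright, still and clear of everything, with its underside at about 112 mm. I'll hand in.

```bash
python3 -c "
from rig import r; print(r.close_job())"
```

```text
the job is handed in; nothing more can be done
None
```

The job is handed in: the lamp glass is gripped by its side edges (44 N) and held still and upright at the middle of the beam, about 2 mm from target by measurement; the verdict was not shown.

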